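# Fetch the pot from behind the paint cans

## Robot

A 7-joint arm with a two-finger parallel gripper is mounted at the origin on a cart in front of the work surface, level with it; the furniture and walls round the work are solid. World frame = base frame: x ahead of the robot, y to its left, z up, the work surface at z = 0. Lengths are in mm, angles in rad, forces in N, time in s.
With the tool pointing down it reaches from about 400 to 900 mm from the base axis. Payload 5.5 kg.
Tool frame: the origin (TCP) lies midway between the tips of the shut fingers; the grasp point (between the pads) lies manip.pinch_z behind it (manip.pinch_z is the distance from the TCP to the grasp point, in mm); z points along the fingers, y is the line along which they close (so a half turn about z gives the same grasp; the last joint's range is limited). The gripper opens to 92 mm and grips with 3 to 60 N. Pads are 19 mm wide; open, the fingers measure 130 mm over their backs; the gripper's body (75 mm by 190 mm) begins 47 mm behind the grasp point.
Start: joints at [1.494, 0.501, -0.427, 1.55, 0.221, 1.138, -0.21], TCP at [216.678, -612.822, 201.329] pointing down, gripper open.
Joint ranges: [-2.88, 2.88], [-0.31, 2.03], [-1.54, 1.56], [0.2, 2.42], [-1.41, 4.55], [0.19, 2.02], [-2.57, 2.57]. Speed limits (rad/s): [2.57, 2.57, 3.14, 3.14, 3.14, 3.14, 3.14].

## Interface

Orientations are given as a rotation vector (axis times angle).
In Python, from plant import manip gives the robot as it stands.
- The arm moves only by the tool drive_tool, never from a script. Its argument "rows" is one flat list of numbers, 5 for each row, row after row: the shift along the tool's x, y, z in cm, then the turn about the tool's z in rad, then the opening, from -1 (shut) to 1 (fully open). A call has exactly 10 rows; each row shifts and turns the commanded pose from where the row before left it, along the tool's axes as they then stand; what a row does not reach is not made up. A row lasts 1/12 s, in which the tool goes at most 41.7 mm and 7.16 degrees, less where a joint would pass 70% of its speed; a pose out of reach is approached as far as the arm can. A call is refused whole if a number of a shift passes 4.17 or a number of a turn 0.125, either way. A call with a gripper value outside its range is refused whole. The fingers move at their own pace and stop on an object; "squeeze" is the grip in N (left out, the last holds). Time passes only in rows, so rows that do not move let the fingers close, or fill a call up. It gives the time, the measured TCP pose, the force, the opening and the grip force at its end, in the units of the state.
- manip.read_state(): the state, without advancing time (a new reading comes with each control period).
- manip.grab_frame(name): name is "side" or "top" or "wrist"; returns a dict with "image" (384x512x3 uint8, red, green, blue), "range_z" (384x512 float32, mm along the optical axis (not along the pixel's ray), 0 where there is no reading), "fov_y" (degrees; the focal length in pixels is half the picture's height over the tangent of half this angle, whatever the lens; pixels are square), "cx", "cy" (the principal point, pixels), "R" (3x3) and "t" (3): a world point X has camera coordinates R X + t. Camera axes: x right, y down, z forward; pixel columns grow to the right and rows downward; lengths in mm; the calibration is good to about 2 mm. A picture is of the moment at which its call begins.
- manip.finish_job(): hands the job in; it is judged then, once.
The state is a dict: "time": time; "joints": joint angles; "qvel": joint speeds; "joint_efforts": joint torques, N m; "tool_pos": TCP position; "tcp_rot": TCP orientation; "contact_force": force on the tool from outside, world axes, zero at the start; "moment": the same for the moment, N m; "finger_gap": finger opening in mm; "grasp_force": force on a finger pad.
Only numpy, scipy, OpenCV 4.12 (cv2) and the standard library are available. Lean on these libraries where they do the work, as an engineer would, in place of code of your own. Each camera call takes 0.05 s, during which the arm holds its last target. There are 200 camera calls.

## Task

The small grey pot stands at the back of the paint rack, hemmed in by two of the three tall containers in the front row. Stand those two upright on the parking board and leave the third container where it is, then lift the pot out and set it upright in the middle of the turntable. Finally put the two containers back upright on the very pads they came from, without disturbing the can cap in the rack or the tape roll.

Things in the scene. Friction and masses are not known exactly. Their poses are not given: they have to be found in the camera images.
- paint_rack: Fixed plywood board, 176 (x) x 296 (y) x 12 mm, lips 4 mm higher round its edge. Origin: centre of underside; x to its back (away from the robot), y to its left. Pads on its top (z = 12 mm): front row x = -28, y = -84, 0, 84 mm, a tall container on each; back row x = 28, y = -42, 42 mm, pot on one, can cap on the other. The middle container and the outer one on the pot's side hem it in.
- spray_can: Loose upright aerosol can with a label and a wide grey cap, 136 mm high; body 61 mm in diameter up to 78 mm, cap 66 mm in diameter above it and firmly fixed (it can be lifted by the cap). Origin: centre of its underside; z up. About 0.16 kg.
- slim_can: Loose upright slim aluminium aerosol can with a white cap, 136 mm high; body 47 mm in diameter up to 85 mm, fixed cap 43 mm in diameter from 90 to 133 mm (it can be lifted by the cap). Origin: centre of its underside; z up. About 0.13 kg.
- bottle: Loose upright white squeeze bottle with a narrow grey cap, 136 mm high; body 54 mm in diameter up to 66 mm, shoulder and neck, fixed cap 34 mm in diameter from 102 to 133 mm (it can be lifted by the cap). Origin: centre of its underside; z up. About 0.15 kg.
- pot: Loose small grey round pot, open at the top with a blob of blue-green putty inside, 62 mm in diameter and 49 mm high; the outside may be gripped across its diameter. Origin: centre of its underside; z up. About 0.09 kg.
- can_cap: Loose black can cap, closed round top, 59 mm in diameter and 47 mm high, in the back row beside the pot. To be left alone. Origin: centre of its underside; z up.
- parking_board: Fixed flat plain light grey board (not the large dark one), 180 (its x) x 120 (its y) x 16 mm: the side area. Origin: centre of its underside, on the table; x along its length, z up. Its top is at z = 16 mm.
- turntable: Fixed small round aluminium spraying turntable (it does not turn): plate 110 mm in diameter, its flat top 30 mm above the table, a dark ring drawn on it. Origin: on its axis, at the table; z up.
- tape_roll: Loose roll of masking tape lying flat, 104 mm in diameter and 24 mm high, on the table in front of the rack. A bystander, to be left alone. Origin: centre of its underside; z up.

How it is judged (in metres and radians):
On the way, in this order (a step that is already met when the one before it is completed fails the run):
1. the two containers that hem in the pot stand released and upright on the parking board, the pot still in its place ((((x of spray_can in the frame of parking_board between -0.08 and 0.08 m and y of spray_can in the frame of parking_board between -0.05 and 0.05 m and z of spray_can in the frame of parking_board between 0.01 and 0.022 m and angle between spray_can's own z axis and vertical below 0.1 rad and linear speed of spray_can below 0.03 m/s and contact force between the fingers and spray_can below 0.5 N) and (x of slim_can in the frame of parking_board between -0.08 and 0.08 m and y of slim_can in the frame of parking_board between -0.05 and 0.05 m and z of slim_can in the frame of parking_board between 0.01 and 0.022 m and angle between slim_can's own z axis and vertical below 0.1 rad and linear speed of slim_can below 0.03 m/s and contact force between the fingers and slim_can below 0.5 N)) or ((x of spray_can in the frame of parking_board between -0.08 and 0.08 m and y of spray_can in the frame of parking_board between -0.05 and 0.05 m and z of spray_can in the frame of parking_board between 0.01 and 0.022 m and angle between spray_can's own z axis and vertical below 0.1 rad and linear speed of spray_can below 0.03 m/s and contact force between the fingers and spray_can below 0.5 N) and (x of bottle in the frame of parking_board between -0.08 and 0.08 m and y of bottle in the frame of parking_board between -0.05 and 0.05 m and z of bottle in the frame of parking_board between 0.01 and 0.022 m and angle between bottle's own z axis and vertical below 0.1 rad and linear speed of bottle below 0.03 m/s and contact force between the fingers and bottle below 0.5 N)) or ((x of slim_can in the frame of parking_board between -0.08 and 0.08 m and y of slim_can in the frame of parking_board between -0.05 and 0.05 m and z of slim_can in the frame of parking_board between 0.01 and 0.022 m and angle between slim_can's own z axis and vertical below 0.1 rad and linear speed of slim_can below 0.03 m/s and contact force between the fingers and slim_can below 0.5 N) and (x of bottle in the frame of parking_board between -0.08 and 0.08 m and y of bottle in the frame of parking_board between -0.05 and 0.05 m and z of bottle in the frame of parking_board between 0.01 and 0.022 m and angle between bottle's own z axis and vertical below 0.1 rad and linear speed of bottle below 0.03 m/s and contact force between the fingers and bottle below 0.5 N))) and distance of pot from where it was at the start of the episode below 0.015 m), for 0.2 s.
2. with both containers still on the board, the pot stands released and upright in the middle of the turntable ((((x of spray_can in the frame of parking_board between -0.08 and 0.08 m and y of spray_can in the frame of parking_board between -0.05 and 0.05 m and z of spray_can in the frame of parking_board between 0.01 and 0.022 m and angle between spray_can's own z axis and vertical below 0.1 rad and linear speed of spray_can below 0.03 m/s and contact force between the fingers and spray_can below 0.5 N) and (x of slim_can in the frame of parking_board between -0.08 and 0.08 m and y of slim_can in the frame of parking_board between -0.05 and 0.05 m and z of slim_can in the frame of parking_board between 0.01 and 0.022 m and angle between slim_can's own z axis and vertical below 0.1 rad and linear speed of slim_can below 0.03 m/s and contact force between the fingers and slim_can below 0.5 N)) or ((x of spray_can in the frame of parking_board between -0.08 and 0.08 m and y of spray_can in the frame of parking_board between -0.05 and 0.05 m and z of spray_can in the frame of parking_board between 0.01 and 0.022 m and angle between spray_can's own z axis and vertical below 0.1 rad and linear speed of spray_can below 0.03 m/s and contact force between the fingers and spray_can below 0.5 N) and (x of bottle in the frame of parking_board between -0.08 and 0.08 m and y of bottle in the frame of parking_board between -0.05 and 0.05 m and z of bottle in the frame of parking_board between 0.01 and 0.022 m and angle between bottle's own z axis and vertical below 0.1 rad and linear speed of bottle below 0.03 m/s and contact force between the fingers and bottle below 0.5 N)) or ((x of slim_can in the frame of parking_board between -0.08 and 0.08 m and y of slim_can in the frame of parking_board between -0.05 and 0.05 m and z of slim_can in the frame of parking_board between 0.01 and 0.022 m and angle between slim_can's own z axis and vertical below 0.1 rad and linear speed of slim_can below 0.03 m/s and contact force between the fingers and slim_can below 0.5 N) and (x of bottle in the frame of parking_board between -0.08 and 0.08 m and y of bottle in the frame of parking_board between -0.05 and 0.05 m and z of bottle in the frame of parking_board between 0.01 and 0.022 m and angle between bottle's own z axis and vertical below 0.1 rad and linear speed of bottle below 0.03 m/s and contact force between the fingers and bottle below 0.5 N))) and horizontal distance between pot and turntable below 0.012 m and z of pot in the frame of turntable between 0.024 and 0.036 m and angle between pot's own z axis and vertical below 0.1 rad and linear speed of pot below 0.03 m/s and contact force between the fingers and pot below 0.5 N), for 0.2 s.
At the end, for the whole second after the job is handed in: The pot stands upright on the turntable, its axis within 12 mm of the turntable's; the three containers stand upright within 12 mm of where each stood at the start; the can cap and the tape roll are within 15 mm of where they were; all released and at rest (horizontal distance between pot and turntable below 0.012 m and z of pot in the frame of turntable between 0.024 and 0.036 m and angle between each of pot, spray_can, slim_can, bottle's own z axis and vertical below 0.1 rad and linear speed of each of pot, spray_can, slim_can, bottle below 0.03 m/s and contact force between the fingers and pot below 0.5 N and distance of each of spray_can, slim_can, bottle from where it was at the start of the episode below 0.012 m and contact force between the fingers and spray_can below 0.5 N and contact force between the fingers and slim_can below 0.5 N and contact force between the fingers and bottle below 0.5 N and distance of each of can_cap, tape_roll from where it was at the start of the episode below 0.015 m); the robot touches nothing.
It fails at once if the container that does not hem in the pot is taken from its pad (more than 20 mm off) ((y of can_cap in the frame of paint_rack below 0 m and not ((x of spray_can in the frame of paint_rack between -0.048 and -0.008 m and y of spray_can in the frame of paint_rack between -0.104 and -0.064 m) or (x of slim_can in the frame of paint_rack between -0.048 and -0.008 m and y of slim_can in the frame of paint_rack between -0.104 and -0.064 m) or (x of bottle in the frame of paint_rack between -0.048 and -0.008 m and y of bottle in the frame of paint_rack between -0.104 and -0.064 m))) or (y of can_cap in the frame of paint_rack above 0 m and not ((x of spray_can in the frame of paint_rack between -0.048 and -0.008 m and y of spray_can in the frame of paint_rack between 0.064 and 0.104 m) or (x of slim_can in the frame of paint_rack between -0.048 and -0.008 m and y of slim_can in the frame of paint_rack between 0.064 and 0.104 m) or (x of bottle in the frame of paint_rack between -0.048 and -0.008 m and y of bottle in the frame of paint_rack between 0.064 and 0.104 m)))).
It fails at once if a container or the pot is tipped by more than 35 degrees (angle between any of spray_can, slim_can, bottle, pot's own z axis and vertical above 0.61 rad).
It fails at once if the can cap or the tape roll is moved by more than 15 mm (distance of any of can_cap, tape_roll from where it was at the start of the episode above 0.015 m).
It also fails if it takes over 134 s, if anything falls off the work surface, if the arm or the gripper's body presses on something with over 40 N, if the wrist force passes 120 N, or if a joint passes its speed limit or range.

## Working session

There is one attempt and no reset: what is moved stays moved. The work goes in short steps, Python scripts to look and compute and a tool call to move; the robot and the scene stay as the last step left them, time stands still between calls to the robot, and variables do not carry over. Pictures are saved under pics/ and viewed, at most 14 in all, crops included, and the job is handed in when it is done.

Besides the shell and the picture viewer there is one more tool, called as name(argument=value, ...) on one line, values as JSON. drive_tool: Moves the arm, as the interface text tells. Its arguments: {"type":"object","properties":{"rows":{"type":"array","items":{"type":"number"}},"squeeze":{"type":"number"}},"required":["rows"]}

```bash
mkdir -p pics; ls; python3 - <<'E'
from plant import manip
import cv2
s=manip.read_state();print(s,manip.pinch_z)
for n in("top","side"):
    f=manip.grab_frame(n);cv2.imwrite(f"pics/{n}0.png",f["image"][:,:,::-1])
    print(n,f["fov_y"],f["cx"],f["cy"],f["R"],f["t"])
E
```

```text
pics
{'time': 0.0, 'joints': array([ 1.49416882,  0.50186528, -0.42682259,  1.55144228,  0.22081123,
        1.13829305, -0.21030139]), 'qvel': array([-1.60399471e-04, -1.56370018e-04,  3.98691411e-04, -3.95299737e-06,
        7.21285434e-04,  7.55665931e-04,  1.45405175e-03]), 'joint_efforts': array([ 4.00968556e-04, -5.66590548e+01, -5.81587896e+00, -2.79107881e+01,
       -6.87701767e-02,  3.10129090e-02,  2.03611789e-04]), 'tool_pos': array([ 216.38843912, -612.1322618 ,  200.27345712]), 'tcp_rot': array([-3.09442835e+00, -5.31039079e-01,  3.96005089e-04]), 'contact_force': array([-0.46722971,  0.23625303,  1.36331457]), 'moment': array([-0.06303271,  0.03855882,  0.01873237]), 'grasp_force': 0.0, 'finger_gap': 91.8410564054839} 18.8
top 53.03348993812703 255.38736317496188 192.454935448122 [[-0.02500253 -0.99968001  0.00384157]
 [-0.98037258  0.02376754 -0.1957159 ]
 [ 0.19556196 -0.00865956 -0.98065311]] [ 99.52073537 504.76595883 959.28369854]
side 55.15487002143815 255.19885815732775 193.51703588640984 [[-0.90350915 -0.42807281  0.02061293]
 [-0.29077319  0.57696555 -0.7632573 ]
 [ 0.31483674 -0.69560364 -0.64576575]] [510.58047573 125.84320549 965.32682744]
```

View pics/top0.png

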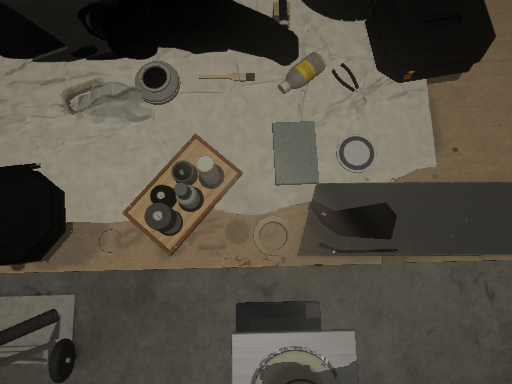

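View pics/side0.png

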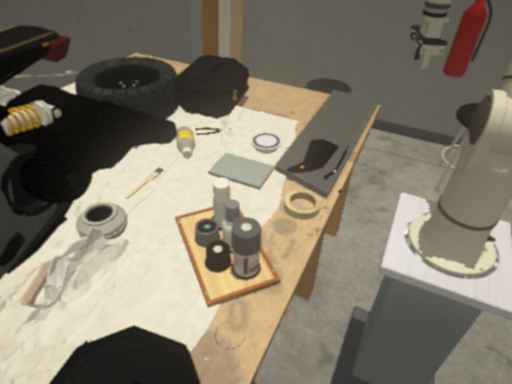

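The top view shows the rack at (183,195). Front row: spray can (158,215), bottle (183,190) and slim can (207,165). Back row: can cap (162,195) and pot (184,172). So the bottle and slim can hem in the pot. The parking board is at (296,153), the turntable at (356,153) and the tape roll at (270,235).

```bash
cat > h.py <<'E'
from plant import manip
import numpy as np, cv2
def cloud(n):
    f=manip.grab_frame(n);im=f["image"];z=f["range_z"].astype(float)
    h,w=z.shape;F=h/2/np.tan(np.radians(f["fov_y"])/2)
    v,u=np.mgrid[:h,:w]
    C=np.stack([(u-f["cx"])/F*z,(v-f["cy"])/F*z,z],-1)
    X=(C-f["t"])@f["R"]; X[z==0]=np.nan
    return im,X
def circ(P):
    (c,r)=cv2.minEnclosingCircle(P[:,:2].astype(np.float32)); return np.round([*c,r],1)
def comps(X,m,amin=15):
    n,l,s,c=cv2.connectedComponentsWithStats(m.astype(np.uint8))
    return [(c[i].round(0),X[l==i]) for i in range(1,n) if s[i,4]>=amin]
E
python3 - <<'E'
from h import *
for n in("top","side"):
    im,X=cloud(n);np.savez(f"{n}0.npz",im=im,X=X)
    z=X[...,2]
    roi=(X[...,0]>250)&(X[...,0]<800)&(X[...,1]>-500)&(X[...,1]<500)
    print(n)
    for nm,lo,hi in(("tall",125,160),("mid",52,75),("turn",24,38),("tape",19,29),("board",11,21),("lip",12.5,20)):
        for c,P in comps(X,roi&(z>lo)&(z<hi),25):
            rr=cv2.minAreaRect(P[:,:2].astype(np.float32))
            print(nm,c,len(P),P[:,2].mean().round(1),"med",np.median(P[:,:2],0).round(1),"circ",circ(P),"rect",np.round(rr[0],1),np.round(rr[1],1),round(rr[2],1))
E
```

```text
top
tall [205. 164.] 271 145.8 med [559.6 206.8] circ [562.  207.7  21.5] rect [561.  207.4] [40.6 41. ] 44.5
tall [182. 190.] 182 145.2 med [499.1 262.5] circ [501.  264.3  17.2] rect [500.5 264. ] [32.4 32.7] 19.0
tall [159. 216.] 637 146.1 med [437.  314.7] circ [438.5 317.1  32.1] rect [437.3 316.5] [62.3 61.7] 89.2
mid [119.  93.] 130 60.8 med [788.7 447.4] circ [791.7 455.6  43.6] rect [788.6 455. ] [11.4 87.2] 10.0
mid [182. 171.] 334 55.6 med [568.2 278. ] circ [568.  278.6  30.5] rect [567.  277.4] [57.5 56.3] 1.1
mid [211. 178.] 38 62.2 med [542.2 199.9] circ [555.2 205.   22.3] rect [547.8 202.1] [16.  44.6] 20.9
mid [161. 194.] 352 58.6 med [505.2 331.5] circ [504.  332.9  29.1] rect [507.1 332.7] [57.9 50.1] 83.7
mid [192. 202.] 44 64.7 med [480.5 247.1] circ [492.9 256.   24.5] rect [487.4 250.5] [15.6 48.9] 45.2
mid [174. 224.] 46 62.8 med [424.3 292.3] circ [433.8 308.9  28.8] rect [428.6 300. ] [20.5 57.6] 59.8
turn [133. 105.] 583 31.4 med [771.5 427. ] circ [774.4 405.7  96.4] rect [764.3 403.8] [ 65.1 192.6] 10.6
turn [356. 153.] 1224 30.1 med [ 614.  -190.9] circ
[... 5556 characters left out ...]
ed [481.4 345. ] circ [518.  287.  170.2] rect [518.6 286.4] [176.  297.8] 48.4
lip [308. 214.] 44 16.2 med [365.9  87.1] circ [366.9  72.8  32.8] rect [361.9  77.9] [65.5 16.3] 44.4
lip [113. 236.] 69 17.0 med [782.5 389.3] circ [781.8 379.7  48.4] rect [782.  379.7] [95.8 13.3] 83.2
lip [108. 260.] 159 16.2 med [739.6 453.9] circ [745.3 437.8  62. ] rect [738.  438.3] [124.   18.4] 85.8
lip [201. 245.] 30 15.9 med [566.3 309.7] circ [571.2 305.8  18.3] rect [571.5 310.8] [10.1 36.6] 87.4
lip [221. 269.] 75 14.8 med [485.2 358.4] circ [491.8 348.7  30.7] rect [485.  354.1] [60.4 28.8] 51.4
lip [244. 274.] 66 15.2 med [429.  347.8] circ [432.9 332.6  31.9] rect [428.2 342.2] [63.5 28.4] 26.4
```

```bash
cat >> h.py <<'E'
from scipy.spatial.transform import Rotation as Ro
YAW=np.radians(48.4)  # wanted direction of tool y (= rack x)
def left(target):
    s=manip.read_state();R=Ro.from_rotvec(s["tcp_rot"]).as_matrix()
    d=R.T@(np.array(target)-s["tool_pos"])/10
    y=np.arctan2(R[1,1],R[0,1]);w=(YAW-y+np.pi)%(2*np.pi)-np.pi
    print("t",round(s["time"],2),"tcp",s["tool_pos"].round(1),"tilt",R[:,2].round(3),"gap",round(s["finger_gap"],1),"shift cm",d.round(2),"turn",round(-w,3))
    return d,-w,R,s
E
python3 - <<'E'
from h import *
T=np.array([561,210,210.])
d,w,R,s=left(T)
N=30;step=(T-s["tool_pos"])/N/10
Rk=R.copy();o=[]
for k in range(N):
    t=round(w/20,3) if k<20 else 0
    v=Rk.T@step
    o.append([*v.round(2),t,1])
    Rk=Rk@Ro.from_rotvec([0,0,t]).as_matrix()
for k in range(0,N,10): print(sum(o[k:k+10],[]))
E
```

```text
t 0.2 tcp [ 216.5 -612.4  200.7] tilt [-0.     0.001 -1.   ] gap 91.8 shift cm [ 59.9  -66.05  -0.85] turn -2.076
[np.float64(2.0), np.float64(-2.2), np.float64(-0.03), np.float64(-0.104), 1, np.float64(2.21), np.float64(-1.98), np.float64(-0.03), np.float64(-0.104), 1, np.float64(2.41), np.float64(-1.74), np.float64(-0.03), np.float64(-0.104), 1, np.float64(2.58), np.float64(-1.48), np.float64(-0.03), np.float64(-0.104), 1, np.float64(2.72), np.float64(-1.21), np.float64(-0.03), np.float64(-0.104), 1, np.float64(2.83), np.float64(-0.92), np.float64(-0.03), np.float64(-0.104), 1, np.float64(2.91), np.float64(-0.62), np.float64(-0.03), np.float64(-0.104), 1, np.float64(2.96), np.float64(-0.32), np.float64(-0.03), np.float64(-0.104), 1, np.float64(2.97), np.float64(-0.01), np.float64(-0.03), np.float64(-0.104), 1, np.float64(2.96), np.float64(0.3), np.float64(-0.03), np.float64(-0.104), 1]
[np.float64(2.91), np.float64(0.61), np.float64(-0.03), np.float64(-0.104), 1, np.float64(2.83), np.float64(0.91), np.float64(-0.03), np.float64(-0.104), 1, np.float64(2.72), np.float64(1.19), np.flo
[... 491 characters left out ...]
(-0.104), 1, np.float64(1.24), np.float64(2.7), np.float64(-0.03), np.float64(-0.104), 1]
[np.float64(0.95), np.float64(2.82), np.float64(-0.03), 0, 1, np.float64(0.95), np.float64(2.82), np.float64(-0.03), 0, 1, np.float64(0.95), np.float64(2.82), np.float64(-0.03), 0, 1, np.float64(0.95), np.float64(2.82), np.float64(-0.03), 0, 1, np.float64(0.95), np.float64(2.82), np.float64(-0.03), 0, 1, np.float64(0.95), np.float64(2.82), np.float64(-0.03), 0, 1, np.float64(0.95), np.float64(2.82), np.float64(-0.03), 0, 1, np.float64(0.95), np.float64(2.82), np.float64(-0.03), 0, 1, np.float64(0.95), np.float64(2.82), np.float64(-0.03), 0, 1, np.float64(0.95), np.float64(2.82), np.float64(-0.03), 0, 1]
```

drive_tool(rows=[2.0,-2.2,0,-0.104,1,2.2,-2.0,0,-0.104,1,2.4,-1.75,0,-0.104,1,2.6,-1.5,0,-0.104,1,2.7,-1.2,0,-0.104,1,2.8,-0.9,0,-0.104,1,2.9,-0.6,0,-0.104,1,2.95,-0.3,0,-0.104,1,3.0,0,0,-0.104,1,2.95,0.3,0,-0.104,1])

```text
time: 1.03
tool_pos: [331.9, -337.4, 201.3]
tcp_rot: [2.418, 2.006, -0.0]
contact_force: [0.8, -0.4, 0.2]
finger_gap: 92.2
grasp_force: 0.0
```

drive_tool(rows=[2.9,0.6,0,-0.104,1,2.8,0.9,0,-0.104,1,2.7,1.2,0,-0.104,1,2.6,1.5,0,-0.104,1,2.4,1.75,0,-0.104,1,2.2,2.0,0,-0.104,1,2.0,2.2,0,-0.104,1,1.75,2.4,0,-0.104,1,1.5,2.55,0,-0.104,1,1.2,2.7,0,-0.104,1])

```text
time: 1.87
tool_pos: [447.8, -64.8, 201.5]
tcp_rot: [1.102, 2.941, -0.001]
contact_force: [0.7, -0.6, 0.0]
finger_gap: 91.8
grasp_force: 0.0
```

```bash
python3 - <<'E'
from h import *
left([561,210,210])
E
```

```text
t 1.87 tcp [447.8 -64.8 201.5] tilt [ 0.    -0.001 -1.   ] gap 91.8 shift cm [ 9.53 28.15 -0.87] turn 0.009
```

drive_tool(rows=[0.95,2.8,-0.1,0.009,1,0.95,2.8,-0.1,0,1,0.95,2.8,-0.1,0,1,0.95,2.8,-0.1,0,1,0.95,2.8,-0.1,0,1,0.95,2.8,-0.1,0,1,0.95,2.8,-0.1,0,1,0.95,2.8,-0.1,0,1,0.95,2.8,-0.1,0,1,0.95,2.8,-0.1,0,1])

```text
time: 2.7
tool_pos: [563.9, 207.2, 211.0]
tcp_rot: [-1.123, -2.934, 0.001]
contact_force: [-0.9, 0.1, 0.3]
finger_gap: 91.7
grasp_force: 0.0
```

```bash
python3 - <<'E'
from h import *
left([561,210,210])
im,X=cloud("wrist");cv2.imwrite("pics/w1.png",im[:,:,::-1])
z=X[...,2]
for nm,lo,hi in(("tall",138,155),("mid",50,70)):
    for c,P in comps(X,(z>lo)&(z<hi),60): print(nm,c,len(P),P[:,2].mean().round(1),np.median(P[:,:2],0).round(1),circ(P))
E
```

```text
t 2.7 tcp [563.9 207.2 211. ] tilt [-0. -0. -1.] gap 91.7 shift cm [0.4  0.02 0.1 ] turn -0.005
tall [255.   2.] 143 143.0 [461.6 297. ] [459.8 298.4  13.1]
tall [258.  82.] 1883 149.1 [500.3 265.3] [500.7 265.1  16.9]
tall [256. 194.] 2360 148.7 [560.  210.2] [561.6 208.7  21.5]
mid [316.  33.] 3490 60.3 [503.2 332.9] [503.7 333.3  29. ]
mid [255.  19.] 213 60.6 [460.6 297.9] [449.9 308.3  26.4]
mid [313. 126.] 2899 56.5 [566.4 279.3] [567.2 279.2  29.8]
mid [256. 150.] 132 60.1 [544.1 224.5] [554.2 215.3  21.5]
mid [497. 241.] 438 54.9 [798.4 351.8] [799.9 352.1  21.4]
```

View pics/w1.png

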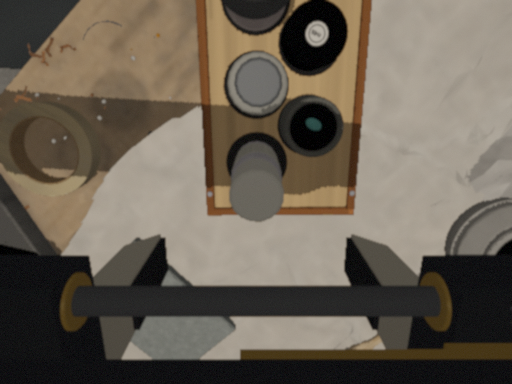

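The wrist view agrees with the fixed cameras: slim can at (256,194), bottle at (258,82), pot at (313,126). The fingers straddle along rack x as planned. Next I descend on the slim can.

drive_tool(rows=[0.3,0,1.1,0,1,0,0,2,0,1,0,0,2,0,1,0,0,2,0,1,0,0,2,0,1,0,0,1,0,1,0,0,0,0,1,0,0,0,0,-0.5,0,0,0,0,-1,0,0,0,0,-1], squeeze=20)

```text
time: 3.58
tool_pos: [562.1, 208.3, 111.7]
tcp_rot: [1.122, 2.932, 0.002]
contact_force: [0.3, 0.3, 0.2]
finger_gap: 76.2
grasp_force: 0.0
```

drive_tool(rows=[0,0,0,0,-1,0,0,0,0,-1,0,0,0,0,-1,0,0,0,0,-1,0,0,0,0,-1,0,0,0,0,-1,0,0,0,0,-1,0,0,0,0,-1,0,0,0,0,-1,0,0,0,0,-1])

```text
time: 4.42
tool_pos: [561.4, 208.2, 110.5]
tcp_rot: [1.122, 2.934, 0.0]
contact_force: [-0.5, 0.4, 2.5]
finger_gap: 41.6
grasp_force: 20.0
```

```bash
python3 - <<'E'
from h import *
left([670,-24,180])
E
```

```text
t 4.42 tcp [561.4 208.2 110.5] tilt [ 0.  0. -1.] gap 41.6 shift cm [-23.58 -10.04  -6.95] turn -0.005
```

drive_tool(rows=[0,0,-0.7,0,-1,0,0,-1.4,0,-1,0,0,-1.6,0,-1,0,0,-1.6,0,-1,0,0,-1.2,0,-1,-0.8,-0.3,-0.5,0,-1,-1.4,-0.6,0,0,-1,-2.0,-0.9,0,0,-1,-2.4,-1.0,0,0,-1,-2.4,-1.0,0,0,-1])

```text
time: 5.25
tool_pos: [603.2, 118.1, 180.4]
tcp_rot: [1.121, 2.934, -0.001]
contact_force: [0.5, -0.6, -1.6]
finger_gap: 42.0
grasp_force: 20.0
```

drive_tool(rows=[-2.4,-1.0,0,0,-1,-2.4,-1.0,0,0,-1,-2.4,-1.0,0,0,-1,-2.4,-1.0,0,0,-1,-2.0,-0.9,0,0,-1,-1.4,-0.6,0,0,-1,-1.0,-0.4,0,0,-1,-0.6,-0.3,0,0,-1,0,0,0,0,-1,0,0,0,0,-1])

```text
time: 6.08
tool_pos: [669.9, -22.7, 180.3]
tcp_rot: [-1.121, -2.934, -0.001]
contact_force: [0.0, 0.7, -0.9]
finger_gap: 42.0
grasp_force: 20.0
```

```bash
python3 - <<'E'
from h import *
left([670,-24,115])
im,X=cloud("side");cv2.imwrite("pics/s1.png",im[100:300,130:390,::-1])
E
```

```text
t 6.08 tcp [669.9 -22.7 180.3] tilt [-0.     0.001 -1.   ] gap 42.0 shift cm [-0.1  -0.09  6.53] turn -0.004
```

View pics/s1.png

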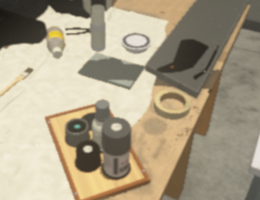

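The crop shows the slim can held upright over the parking board at (97,30), with the rest of the rack unchanged. I'll lower it and release.

drive_tool(rows=[0,0,1.5,0,-1,0,0,1.6,0,-1,0,0,1.4,0,-1,0,0,1.0,0,-1,0,0,0.6,0,-1,0,0,0.4,0,-1,0,0,0,0,-1,0,0,0,0,-1,0,0,0,0,-0.5,0,0,0,0,0])

```text
time: 6.97
tool_pos: [670.6, -23.9, 115.7]
tcp_rot: [1.122, 2.934, 0.0]
contact_force: [0.3, 0.2, 0.0]
finger_gap: 44.2
grasp_force: 0.1
```

drive_tool(rows=[0,0,0,0,0.5,0,0,0,0,1,0,0,0,0,1,0,0,0,0,1,0,0,0,0,1,0,0,0,0,1,0,0,-1.5,0,1,0,0,-3,0,1,0,0,-3,0,1,0,0,-2,0,1])

```text
time: 7.8
tool_pos: [671.3, -23.2, 214.4]
tcp_rot: [1.121, 2.932, 0.003]
contact_force: [-0.3, 0.2, 0.7]
finger_gap: 91.7
grasp_force: 0.0
```

```bash
python3 - <<'E'
from h import *
left([500.5,265.3,210])
E
```

```text
t 7.8 tcp [671.3 -23.2 214.4] tilt [ 0.003  0.001 -1.   ] gap 91.7 shift cm [31.97 10.09  0.41] turn -0.004
```

drive_tool(rows=[1.5,0.5,0,0,1,2.7,0.85,0,0,1,2.7,0.85,0,0,1,2.7,0.85,0,0,1,2.7,0.85,0,0,1,2.7,0.85,0,0,1,2.7,0.85,0,0,1,2.7,0.85,0,0,1,2.7,0.85,0,0,1,2.7,0.85,0,0,1])

```text
time: 8.63
tool_pos: [531.3, 210.4, 210.9]
tcp_rot: [1.122, 2.934, -0.0]
contact_force: [0.9, -0.8, -0.3]
finger_gap: 91.6
grasp_force: 0.0
```

drive_tool(rows=[2.7,0.85,0,0,1,2.0,0.6,0,0,1,1.0,0.3,0,0,1,0.5,0.2,0,0,1,0,0,0,0,1,0,0,0,0,1,0,0,0,0,1,0,0,0,0,1,0,0,0,0,1,0,0,0,0,1])

```text
time: 9.47
tool_pos: [499.9, 264.1, 210.2]
tcp_rot: [-1.125, -2.933, 0.0]
contact_force: [0.9, 0.8, 0.1]
finger_gap: 92.0
grasp_force: 0.0
```

```bash
python3 - <<'E'
from h import *
left([500.5,265.3,116])
im,X=cloud("top")
z=X[...,2]
for nm,lo,hi in(("tall",130,165),):
    for c,P in comps(X,(z>lo)&(z<hi)&(X[...,0]>300),60): print(nm,c,len(P),P[:,2].mean().round(1),np.median(P[:,:2],0).round(1),circ(P))
E
```

```text
t 9.47 tcp [499.9 264.1 210.2] tilt [-0. -0. -1.] gap 92.0 shift cm [0.03 0.13 9.42] turn -0.006
tall [435.  28.] 6108 151.2 [ 905.7 -383.4] [ 944.6 -398.9  157.6]
tall [83. 32.] 534 148.0 [914.8 512.2] [923.9 528.3  63.8]
tall [237.  43.] 1036 149.1 [873.2  93.6] [889.3 158.2 169.4]
tall [136.  52.] 321 150.8 [856.1 382.2] [858.4 382.4  56.5]
tall [299. 119.] 261 149.7 [666.8 -22.8] [670.2 -23.4  21.8]
tall [ 17. 210.] 2852 143.9 [459.7 647.7] [461.7 676.2 104.2]
tall [158. 216.] 620 146.6 [437.2 315.3] [438.2 316.9  32.2]
```

Slim can stands at (670,-23). Next is the bottle.

drive_tool(rows=[0,0.1,1.0,0,1,0,0,2,0,1,0,0,2,0,1,0,0,2,0,1,0,0,1.5,0,1,0,0,0.9,0,1,0,0,0,0,1,0,0,0,0,-0.5,0,0,0,0,-1,0,0,0,0,-1])

```text
time: 10.35
tool_pos: [500.8, 266.3, 117.5]
tcp_rot: [1.122, 2.933, 0.002]
contact_force: [0.5, -0.3, 1.3]
finger_gap: 75.9
grasp_force: 0.0
```

drive_tool(rows=[0,0,0,0,-1,0,0,0,0,-1,0,0,0,0,-1,0,0,0,0,-1,0,0,0,0,-1,0,0,0,0,-1,0,0,0,0,-1,0,0,0,0,-1,0,0,0,0,-1,0,0,0,0,-1])

```text
time: 11.18
tool_pos: [500.1, 265.7, 116.4]
tcp_rot: [1.123, 2.934, 0.0]
contact_force: [0.6, 0.3, -0.6]
finger_gap: 31.9
grasp_force: 20.0
```

```bash
python3 - <<'E'
from h import *
left([580,-24,186])
E
```

```text
t 11.18 tcp [500.1 265.7 116.4] tilt [ 0.  0. -1.] gap 31.9 shift cm [-25.29 -16.24  -6.97] turn -0.005
```

drive_tool(rows=[0,0,-0.7,0,-1,0,0,-1.4,0,-1,0,0,-1.6,0,-1,0,0,-1.6,0,-1,0,0,-1.2,0,-1,-0.7,-0.5,-0.5,0,-1,-1.5,-1.0,0,0,-1,-2.2,-1.4,0,0,-1,-2.5,-1.6,0,0,-1,-2.5,-1.6,0,0,-1])

```text
time: 12.02
tool_pos: [529.2, 155.7, 186.4]
tcp_rot: [1.121, 2.935, -0.001]
contact_force: [0.5, -1.0, -1.1]
finger_gap: 31.9
grasp_force: 20.0
```

drive_tool(rows=[-2.5,-1.6,0,0,-1,-2.5,-1.6,0,0,-1,-2.5,-1.6,0,0,-1,-2.5,-1.6,0,0,-1,-2.3,-1.4,0,0,-1,-1.7,-1.1,0,0,-1,-1.2,-0.8,0,0,-1,-0.7,-0.4,0,0,-1,0,0,0,0,-1,0,0,0,0,-1])

```text
time: 12.85
tool_pos: [580.0, -23.0, 186.3]
tcp_rot: [-1.122, -2.934, -0.001]
contact_force: [0.0, 0.5, -2.5]
finger_gap: 32.0
grasp_force: 20.0
```

```bash
python3 - <<'E'
from h import *
left([580,-24,121])
E
```

```text
t 12.85 tcp [580.  -23.  186.3] tilt [-0.     0.001 -1.   ] gap 32.0 shift cm [-0.07 -0.08  6.53] turn -0.004
```

drive_tool(rows=[0,0,1.5,0,-1,0,0,1.6,0,-1,0,0,1.4,0,-1,0,0,1.0,0,-1,0,0,0.6,0,-1,0,0,0.4,0,-1,0,0,0,0,-1,0,0,0,0,-1,0,0,0,0,-0.5,0,0,0,0,0])

```text
time: 13.68
tool_pos: [580.8, -23.9, 122.0]
tcp_rot: [1.122, 2.933, 0.0]
contact_force: [0.1, 0.3, 0.1]
finger_gap: 35.4
grasp_force: 0.0
```

drive_tool(rows=[0,0,0,0,0.5,0,0,0,0,1,0,0,0,0,1,0,0,0,0,1,0,0,0,0,1,0,0,0,0,1,0,0,-1.5,0,1,0,0,-3,0,1,0,0,-3,0,1,0,0,-2,0,1])

```text
time: 14.52
tool_pos: [581.3, -23.1, 220.0]
tcp_rot: [1.12, 2.932, 0.002]
contact_force: [1.3, -0.8, 0.2]
finger_gap: 91.1
grasp_force: 0.0
```

```bash
python3 - <<'E'
from h import *
left([567.2,279.5,150])
E
```

```text
t 14.52 tcp [581.3 -23.1 220. ] tilt [ 0.003  0.    -1.   ] gap 91.1 shift cm [21.24 21.59  7.01] turn -0.004
```

drive_tool(rows=[1.2,1.2,0,0,1,2.5,2.5,0,0,1,2.5,2.6,0,0,1,2.5,2.6,0,0,1,2.5,2.6,0,0,1,2.5,2.6,0,0,1,2.5,2.5,0,0,1,2.5,2.5,0,0,1,1.5,1.6,0,0,1,1.0,0.9,0,0,1])

```text
time: 15.35
tool_pos: [565.3, 283.2, 218.0]
tcp_rot: [-1.115, -2.936, -0.004]
contact_force: [0.3, -1.0, -0.1]
finger_gap: 92.1
grasp_force: 0.0
```

drive_tool(rows=[0,0,2,0,1,0,0,3,0,1,0,0,2,0,1,0,0,0,0,1,0,0,0,0,1,0,0,0,0,1,0,0,0,0,1,0,0,0,0,1,0,0,0,0,1,0,0,0,0,1])

```text
time: 16.18
tool_pos: [567.1, 278.6, 147.2]
tcp_rot: [1.122, 2.933, 0.001]
contact_force: [0.8, -0.3, 0.0]
finger_gap: 92.1
grasp_force: 0.0
```

```bash
python3 - <<'E'
from h import *
left([567.2,279.5,30])
im,X=cloud("wrist");cv2.imwrite("pics/w2.png",im[:,:,::-1])
im,X=cloud("side");z=X[...,2]
for nm,lo,hi in(("tall",130,165),("mid",50,66)):
    for c,P in comps(X,(z>lo)&(z<hi)&(X[...,0]>400)&(X[...,0]<750)&(X[...,1]>-150)&(X[...,1]<380),60): print(nm,c,len(P),P[:,2].mean().round(1),circ(P))
E
```

```text
t 16.18 tcp [567.1 278.6 147.2] tilt [ 0.001  0.    -1.   ] gap 92.1 shift cm [ 0.06  0.06 11.72] turn -0.005
tall [230. 129.] 73 149.0 [667.6 -20.1  21.1]
tall [255. 138.] 121 145.0 [579.2 -21.2  18.3]
tall [246. 230.] 653 145.0 [438.6 321.7  33.4]
mid [254. 165.] 78 57.9 [576.6 -16.8  26.5]
mid [206. 227.] 357 54.7 [567.7 282.   30.5]
mid [218. 250.] 417 57.9 [502.9 335.9  29.3]
mid [246. 262.] 118 58.0 [434.9 326.4  29.7]
```

View pics/w2.png

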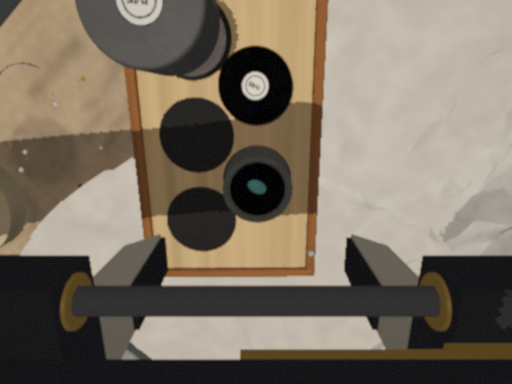

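The wrist view shows both front pads, (197,135) and (202,218), empty. The pot at (257,185) lies centred between the fingers.

drive_tool(rows=[0,0,1.5,0,1,0,0,2.5,0,1,0,0,2.5,0,1,0,0,2.5,0,1,0,0,1.6,0,1,0,0,0.9,0,1,0,0,0,0,1,0,0,0,0,0,0,0,0,0,-1,0,0,0,0,-1], squeeze=15)

```text
time: 17.12
tool_pos: [567.7, 279.3, 32.9]
tcp_rot: [1.122, 2.933, 0.003]
contact_force: [0.5, 0.5, 0.9]
finger_gap: 76.0
grasp_force: 0.0
```

drive_tool(rows=[0,0,0,0,-1,0,0,0,0,-1,0,0,0,0,-1,0,0,0,0,-1,0,0,0,0,-1,0,0,0,0,-1,0,0,0,0,-1,0,0,0,0,-1,0,0,0,0,-1,0,0,0,0,-1])

```text
time: 17.95
tool_pos: [566.3, 278.0, 30.9]
tcp_rot: [-1.123, -2.934, 0.002]
contact_force: [0.2, 0.4, 0.0]
finger_gap: 9.8
grasp_force: 0.2
```

```bash
python3 - <<'E'
from h import *
left([614.5,-189.5,225])
E
```

```text
t 17.95 tcp [566.3 278.   30.9] tilt [-0.001 -0.001 -1.   ] gap 9.8 shift cm [-34.8  -31.61 -19.37] turn -0.005
```

```bash
python3 - <<'E'
from h import *
left([614.5,-189.5,225])
a=manip.grab_frame("wrist")["image"];b=manip.grab_frame("side")["image"]
b=cv2.resize(b[150:300,150:300],(384,384))
cv2.imwrite("pics/c3.png",cv2.resize(np.hstack([a,b]),(800,343))[:,:,::-1])
E
```

```text
t 17.95 tcp [566.3 278.   30.9] tilt [-0.001 -0.001 -1.   ] gap 9.8 shift cm [-34.8  -31.61 -19.37] turn -0.005
```

View pics/c3.png

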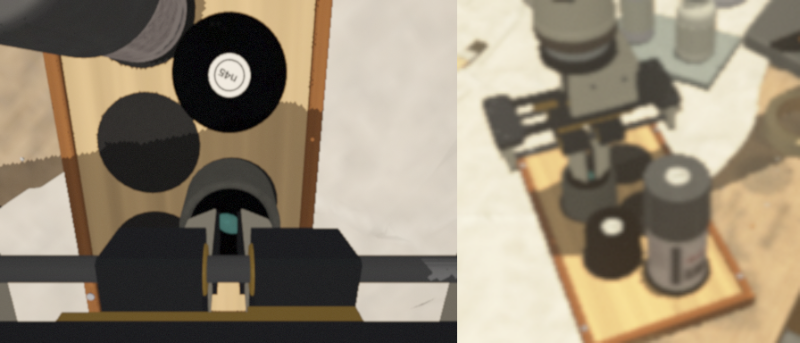

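```bash
python3 - <<'E'
from h import *
for n in("wrist","side","top"):
    im,X=cloud(n);z=X[...,2];print(n)
    for c,P in comps(X,(z>52)&(z<64)&(X[...,0]>460)&(X[...,0]<640)&(X[...,1]>220)&(X[...,1]<380),40): print(c,len(P),P[:,2].mean().round(1),np.percentile(P[:,:2],[1,50,99],0).round(1).tolist(),circ(P))
E
```

```text
wrist
[175.  38.] 589 58.1 [[461.0, 297.8], [467.5, 320.9], [469.1, 336.8]] [461.  317.2  20.6]
[257.  80.] 13884 60.5 [[477.5, 307.3], [502.9, 334.6], [530.3, 360.1]] [504.1 333.5  28.8]
[258. 228.] 4368 56.8 [[537.7, 260.3], [553.8, 289.8], [582.4, 306.9]] [564.6 279.5  29.3]
side
[207. 229.] 204 55.4 [[536.8, 256.7], [557.5, 289.9], [593.9, 308.8]] [566.  281.1  29.9]
[218. 250.] 400 58.0 [[475.7, 308.9], [501.8, 338.3], [529.1, 363.9]] [503.8 335.6  29.7]
top
[161. 194.] 355 58.6 [[483.1, 304.9], [506.4, 331.9], [531.0, 360.0]] [505.3 332.5  29.4]
```

```bash
python3 - <<'E'
from h import *
for n in("side","wrist"):
    im,X=cloud(n);z=X[...,2];print(n)
    if n=="side":
        for r in range(190,250,4): print(r,[f"{X[r,c,0]:.0f},{X[r,c,1]:.0f},{X[r,c,2]:.0f}" for c in range(190,226,4)])
        cv2.imwrite("pics/c4.png",cv2.resize(im[170:250,160:250],(720,640),interpolation=2)[20:620,:,::-1])
    else:
        for r in range(180,330,12): print(r,[f"{X[r,c,0]:.0f},{X[r,c,1]:.0f},{X[r,c,2]:.0f}" for c in range(208,308,10)])
E
```

```text
side
190 ['600,286,163', '592,282,163', '576,289,175', '556,301,191', '550,295,189', '541,292,189', '536,284,185', '532,274,180', '525,268,178']
194 ['600,289,153', '585,293,162', '585,278,151', '554,306,183', '548,299,181', '541,293,179', '535,287,176', '530,278,172', '524,270,168']
198 ['601,289,140', '588,291,147', '568,303,164', '554,307,172', '548,300,169', '543,293,166', '536,286,163', '529,280,162', '524,271,157']
202 ['576,323,165', '568,319,165', '562,313,163', '555,307,160', '549,300,158', '545,290,151', '540,281,146', '533,276,145', '608,134,3']
206 ['574,327,157', '575,311,143', '565,309,146', '558,305,146', '549,301,146', '543,295,144', '534,291,144', '527,287,144', '519,282,143']
210 ['669,207,6', '579,308,127', '558,321,146', '551,316,145', '545,309,142', '541,299,136', '532,297,137', '525,290,134', '520,282,130']
214 ['571,334,140', '565,328,137', '558,322,135', '551,318,135', '545,310,131', '552,283,104', '547,274,99', '587,193,14', '578,186,12']
218 ['648,239,12', '637,235,14', '628,230,12', '566,298,98', '559,291,95', '554,283,91', '547,276,88', '578,208,15', '571,
[... 2175 characters left out ...]
,138', '559,285,96', '541,304,140', '543,306,140', '544,308,140', '546,310,140']
288 ['531,294,146', '533,296,146', '535,297,145', '536,299,145', '540,298,140', '543,299,138', '541,304,145', '542,306,146', '544,308,146', '546,309,145']
300 ['533,293,148', '535,294,147', '536,296,148', '538,297,147', '541,298,144', '545,298,140', '542,303,148', '543,305,148', '546,306,147', '548,308,146']
312 ['535,290,147', '537,291,147', '539,293,147', '541,295,146', '544,295,143', '547,296,141', '545,300,147', '546,302,147', '548,304,147', '550,306,147']
324 ['538,287,147', '539,289,147', '541,291,147', '543,293,147', '546,293,145', '571,274,105', '547,298,147', '549,300,147', '550,302,148', '553,303,146']
```

View pics/c4.png

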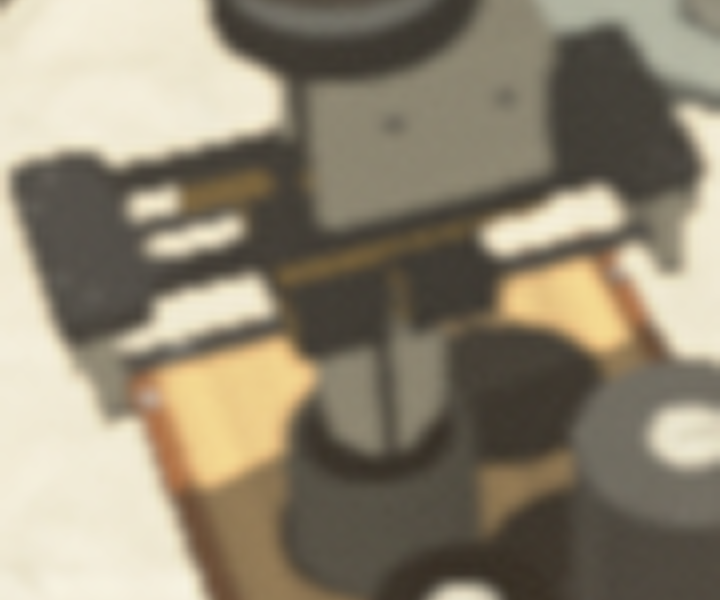

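```bash
python3 - <<'E'
from h import *
f=manip.grab_frame("wrist");s=manip.read_state()
c=-f["R"].T@f["t"];print("cam",c.round(1),"tool",s["tool_pos"].round(1),s["joints"].round(3),s["finger_gap"],s["contact_force"].round(1))
F=192/np.tan(np.radians(f["fov_y"])/2)
for z in(31,45,60,70):
    q=f["R"]@np.array([566.3,278,z])+f["t"];print(z,q[:2]/q[2]*F+[f["cx"],f["cy"]])
im=f["image"]
E
```

```text
cam [505.4 332.3 215.9] tool [566.4 278.3  31.1] [ 0.075  0.803 -0.826  1.706  0.703  0.957 -0.186] 0.5107897888615387 [-0.  -0.8  0.7]
31 [256.37169101 233.01409892]
45 [256.3937293  243.30450954]
60 [256.42111669 256.09259723]
70 [256.44203812 265.86150949]
```

drive_tool(rows=[0,0,-0.5,0,-1,0,0,-1,0,-1,0,0,-2,0,-1,0,0,-2,0,-1,0,0,-2,0,-1,0,0,-2,0,-1,0,0,-1,0,-1,0,0,0,0,-1,0,0,0,0,-1,0,0,0,0,-1])

```text
time: 19.18
tool_pos: [566.1, 277.8, 135.3]
tcp_rot: [-1.123, -2.933, 0.002]
contact_force: [0.2, 0.4, 0.7]
finger_gap: 0.4
grasp_force: 0.0
```

```bash
python3 - <<'E'
from h import *
f=manip.grab_frame("wrist");s=manip.read_state();left([567.2,279.5,32])
c=-f["R"].T@f["t"];print("cam",c.round(1),s["finger_gap"])
im,X=cloud("wrist")
for r in range(180,300,8): print(r,[f"{X[r,c,0]:.0f},{X[r,c,1]:.0f},{X[r,c,2]:.0f}" for c in (240,250,256,264,272)])
b,Xb=cloud("side")
for r in range(190,250,3): print(r,[f"{Xb[r,c,0]:.0f},{Xb[r,c,1]:.0f},{Xb[r,c,2]:.0f}" for c in range(196,220,4)])
b=cv2.resize(b[150:270,140:290],(480,384))
cv2.imwrite("pics/c5.png",cv2.resize(np.hstack([im,b]),(800,310))[:,:,::-1])
E
```

```text
t 19.23 tcp [566.  277.7 135. ] tilt [-0.002 -0.001 -1.   ] gap 0.6 shift cm [ 0.02  0.24 10.3 ] turn -0.005
cam [505.3 331.9 320.2] 0.6121816972371085
180 ['549,275,56', '554,281,55', '557,285,54', '562,289,55', '566,294,55']
188 ['553,271,57', '558,278,62', '561,281,61', '566,286,58', '571,290,55']
196 ['559,266,55', '564,272,55', '566,277,62', '570,282,61', '576,285,55']
204 ['564,261,55', '569,268,56', '572,271,55', '577,276,55', '581,281,56']
212 ['569,256,55', '575,262,55', '578,266,55', '582,272,56', '587,276,55']
220 ['573,253,59', '580,258,56', '583,262,55', '587,267,55', '591,273,59']
228 ['592,233,12', '598,241,13', '602,245,13', '606,251,15', '612,257,13']
236 ['597,228,14', '555,283,165', '608,239,13', '560,288,164', '619,251,13']
244 ['552,279,174', '555,283,174', '559,284,170', '560,288,173', '563,290,172']
252 ['553,279,181', '557,282,179', '559,284,178', '560,288,182', '562,290,181']
260 ['536,299,236', '557,282,187', '561,281,180', '560,287,189', '542,305,236']
268 ['536,298,240', '557,282,194', '563,279,182', '560,287,196', '542,305,240']
276 ['536,299,245', '557,2
[... 1271 characters left out ...]
95,58', '582,287,55', '573,283,55', '561,283,61', '556,273,53', '548,268,52']
229 ['585,301,55', '578,294,52', '568,291,54', '560,286,53', '550,283,54', '540,280,56']
232 ['585,302,46', '569,308,59', '562,300,55', '555,295,53', '543,295,58', '537,286,52']
235 ['587,301,33', '570,308,48', '557,309,54', '550,303,53', '543,296,49', '537,287,43']
238 ['589,300,19', '570,309,38', '561,306,39', '550,303,42', '543,297,40', '538,287,32']
241 ['589,302,10', '571,309,27', '559,310,33', '550,305,33', '543,298,30', '520,315,57']
244 ['583,311,11', '572,309,15', '560,309,20', '550,306,22', '523,329,59', '515,324,58']
247 ['577,321,13', '569,315,11', '560,310,10', '527,341,58', '518,337,58', '510,333,59']
```

View pics/c5.png

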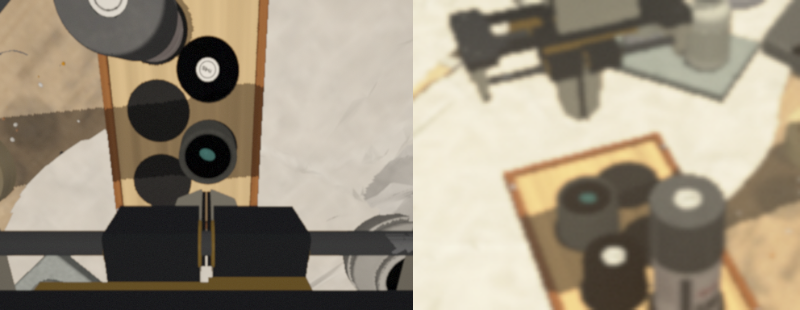

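The side view puts the shut tips at about z=160 while the reported TCP is 135. So the real tips sit about 27 mm above the reported TCP, and the fingers closed just over the pot's rim. The pot is undisturbed at (567,280). I'll regrip deeper.

drive_tool(rows=[0,0.2,0,0,1,0,0,0,0,1,0,0,0,0,1,0,0,0,0,1,0,0,0,0,1,0,0,0,0,1,0,0,0,0,1,0,0,0,0,1,0,0,0,0,1,0,0,1,0,1])

```text
time: 20.17
tool_pos: [569.2, 280.9, 128.0]
tcp_rot: [1.122, 2.932, 0.004]
contact_force: [0.7, 0.6, 0.8]
finger_gap: 62.5
grasp_force: 0.0
```

drive_tool(rows=[0,0,2,0,1,0,0,2,0,1,0,0,2,0,1,0,0,2,0,1,0,0,1,0,1,0,0,1,0,1,0,0,0.5,0,1,0,0,0,0,1,0,0,0,0,1,0,0,0,0,1])

```text
time: 21.0
tool_pos: [568.7, 280.5, 22.4]
tcp_rot: [1.122, 2.933, 0.002]
contact_force: [0.5, -0.1, -0.4]
finger_gap: 91.9
grasp_force: 0.0
```

```bash
python3 - <<'E'
from h import *
left([567.2,279.5,5]);print(manip.read_state()["contact_force"])
im=manip.grab_frame("wrist")["image"];b,X=cloud("side")
b=cv2.resize(b[150:270,140:290],(480,384))
cv2.imwrite("pics/c6.png",cv2.resize(np.hstack([im,b]),(800,310))[:,:,::-1])
E
```

```text
t 21.0 tcp [568.7 280.5  22.4] tilt [ 0.002  0.001 -1.   ] gap 91.9 shift cm [ 0.04 -0.18  1.74] turn -0.005
[ 0.49843791 -0.13608469 -0.36808   ]
```

View pics/c6.png

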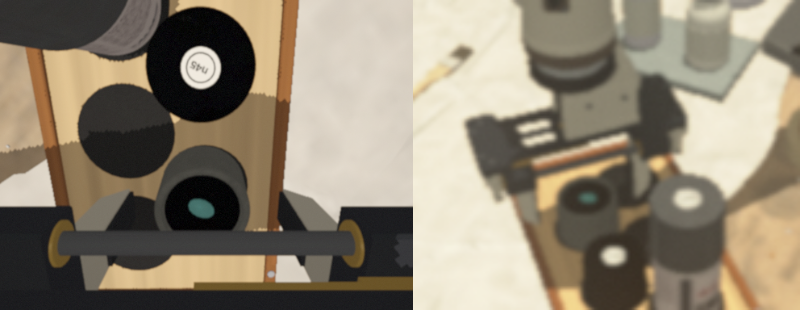

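Fingers straddle the pot at (203,205) in the left half. Going down 1.6 cm more, then closing.

drive_tool(rows=[0,-0.1,0.4,0,1,0,0,0.4,0,1,0,0,0.4,0,1,0,0,0.4,0,1,0,0,0,0,1,0,0,0,0,0,0,0,0,0,-1,0,0,0,0,-1,0,0,0,0,-1,0,0,0,0,-1])

```text
time: 21.93
tool_pos: [567.5, 279.3, 5.5]
tcp_rot: [1.122, 2.934, 0.0]
contact_force: [0.8, 0.3, 0.3]
finger_gap: 63.1
grasp_force: 0.0
```

drive_tool(rows=[0,0,0,0,-1,0,0,0,0,-1,0,0,0,0,-1,0,0,0,0,-1,0,0,0,0,-1,0,0,0,0,-1,0,0,0,0,-1,0,0,0,0,-1,0,0,0,0,-1,0,0,0,0,-1])

```text
time: 22.77
tool_pos: [567.4, 279.3, 5.5]
tcp_rot: [1.122, 2.934, 0.0]
contact_force: [0.5, 0.0, 1.9]
finger_gap: 59.1
grasp_force: 15.0
```

```bash
python3 - <<'E'
from h import *
left([614.5,-189.5,200])
for n in("side","wrist"):
    im,X=cloud(n);z=X[...,2]
    for c,P in comps(X,(z>50)&(z<64)&(X[...,0]>460)&(X[...,0]<640)&(X[...,1]>220)&(X[...,1]<380),40): print(n,c,len(P),P[:,2].mean().round(1),circ(P))
E
```

```text
t 22.77 tcp [567.4 279.3   5.5] tilt [ 0.  0. -1.] gap 59.1 shift cm [-34.8  -31.76 -19.45] turn -0.005
side [207. 227.] 387 55.0 [559.1 287.2  47.3]
side [218. 250.] 417 57.8 [503.8 336.2  29.8]
wrist [151.  34.] 1019 57.2 [462.5 315.   18.6]
wrist [252.  78.] 19703 60.5 [504.1 333.5  28.7]
wrist [255. 255.] 9062 56.7 [559.1 285.8  46.8]
wrist [255. 325.] 1338 57.6 [580.3 266.3  22. ]
```

drive_tool(rows=[0,0,-0.7,0,-1,0,0,-1.5,0,-1,0,0,-2.4,0,-1,0,0,-2.8,0,-1,0,0,-2.8,0,-1,0,0,-2.8,0,-1,0,0,-2.0,0,-1,0,0,-1.5,0,-1,-0.6,-0.6,0,0,-1,-1.2,-1.1,0,0,-1])

```text
time: 23.7
tool_pos: [568.7, 256.6, 171.5]
tcp_rot: [1.117, 2.935, 0.004]
contact_force: [0.7, 0.5, -1.1]
finger_gap: 59.1
grasp_force: 15.0
```

drive_tool(rows=[-1.8,-1.7,0,0,-1,-2.3,-2.1,0,0,-1,-2.3,-2.1,0,0,-1,-2.3,-2.1,0,0,-1,-2.3,-2.1,0,0,-1,-2.3,-2.1,0,0,-1,-2.3,-2.1,0,0,-1,-2.3,-2.1,0,0,-1,-2.3,-2.1,0,0,-1,-2.3,-2.1,0,0,-1])

```text
time: 24.53
tool_pos: [598.1, -51.6, 169.0]
tcp_rot: [-1.123, -2.932, 0.002]
contact_force: [1.0, -0.1, -0.5]
finger_gap: 59.2
grasp_force: 15.0
```

drive_tool(rows=[-2.3,-2.1,0,0,-1,-2.3,-2.1,0,0,-1,-2.3,-2.1,0,0,-1,-1.8,-1.7,0,0,-1,-1.2,-1.1,0,0,-1,-0.6,-0.6,0,0,-1,0,0,0,0,-1,0,0,0,0,-1,0,0,0,0,-1,0,0,0,0,-1])

```text
time: 25.37
tool_pos: [612.9, -189.0, 170.4]
tcp_rot: [-1.118, -2.936, -0.001]
contact_force: [-0.7, 0.0, -1.0]
finger_gap: 59.3
grasp_force: 15.0
```

```bash
python3 - <<'E'
from h import *
left([614.5,-189.5,24])
im,X=cloud("wrist");z=X[...,2];cv2.imwrite("pics/w7.png",im[:,:,::-1])
for c,P in comps(X,(z>20)&(z<38)&(abs(X[...,0]-615)<100)&(abs(X[...,1]+190)<65),100): print(c,len(P),P[:,2].mean().round(1),circ(P))
b,X=cloud("top");z=X[...,2]
for lo,hi in((190,235),):
  for c,P in comps(X,(z>lo)&(z<hi)&(abs(X[...,0]-615)<150)&(abs(X[...,1]+190)<150),30): print("top",c,len(P),P[:,2].mean().round(1),circ(P))
E
```

```text
t 25.37 tcp [ 612.9 -189.   170.4] tilt [ 0.     0.001 -1.   ] gap 59.3 shift cm [-0.16  0.06 14.64] turn -0.002
[196. 103.] 2729 28.8 [ 524.  -190.    65.3]
[256. 163.] 6867 31.7 [ 614.7 -190.9   55. ]
top [381. 126.] 78 219.5 [ 615.5 -194.4   28.4]
top [373. 135.] 425 213.3 [ 603.6 -182.3   45.4]
```

View pics/w7.png

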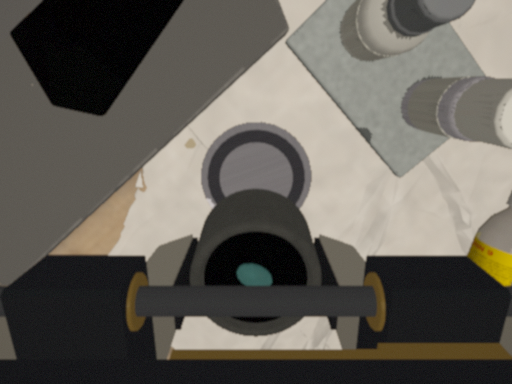

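The wrist view shows the pot held level at (258,275). The turntable at (256,170) is centred ahead of it, and both containers stand on the board. Lowering.

drive_tool(rows=[-0.2,0,1.0,0,-1,0,0,2,0,-1,0,0,2.4,0,-1,0,0,2.4,0,-1,0,0,2.4,0,-1,0,0,2.0,0,-1,0,0,1.2,0,-1,0,0,0.6,0,-1,0,0,0.3,0,-1,0,0,0.2,0,-1])

```text
time: 26.3
tool_pos: [614.9, -192.5, 25.6]
tcp_rot: [1.122, 2.934, 0.001]
contact_force: [-0.8, 1.0, -0.8]
finger_gap: 59.4
grasp_force: 15.0
```

drive_tool(rows=[0,0,0,0,-1,0,0,0,0,-1,0,0,0,0,-1,0,0,0,0,0.5,0,0,0,0,1,0,0,0,0,1,0,0,0,0,1,0,0,0,0,1,0,0,0,0,1,0,0,0,0,1])

```text
time: 27.13
tool_pos: [614.4, -192.7, 25.3]
tcp_rot: [1.122, 2.934, -0.0]
contact_force: [-0.5, 0.4, -0.0]
finger_gap: 91.7
grasp_force: 0.0
```

```bash
python3 - <<'E'
from h import *
left([614.5,-189.5,24]);print(manip.read_state()["contact_force"])
E
```

```text
t 27.13 tcp [ 614.4 -192.7   25.3] tilt [-0. -0. -1.] gap 91.7 shift cm [0.2  0.25 0.13] turn -0.005
[-0.53360569  0.44454178 -0.02978418]
```

drive_tool(rows=[0,0,-1,0,1,0,0,-1.5,0,1,0,0,-2.5,0,1,0,0,-3,0,1,0,0,-3,0,1,0,0,-3,0,1,0,0,-3,0,1,0,0,-2,0,1,0,0,0,0,1,0,0,0,0,1])

```text
time: 27.97
tool_pos: [615.6, -192.6, 218.3]
tcp_rot: [1.121, 2.93, -0.0]
contact_force: [-0.1, 0.1, -0.5]
finger_gap: 91.9
grasp_force: 0.0
```

```bash
python3 - <<'E'
from h import *
left([580.5,-23.5,210])
im,X=cloud("wrist");z=X[...,2]
sel=(abs(X[...,0]-615)<60)&(abs(X[...,1]+190)<60)
for lo,hi in((25,36),(68,86)):
  for c,P in comps(X,(z>lo)&(z<hi)&sel,100): print(lo,c,len(P),P[:,2].mean().round(1),circ(P))
for n in("top","side","wrist"):
  b,X=cloud(n);z=X[...,2]
  for lo,hi in((70,86),(138,165)):
    for c,P in comps(X,(z>lo)&(z<hi)&(abs(X[...,0]-620)<140)&(X[...,1]>-260)&(X[...,1]<80),40): print(n,lo,c,len(P),P[:,2].mean().round(1),circ(P))
E
```

```text
t 27.97 tcp [ 615.6 -192.6  218.3] tilt [ 0.004 -0.002 -1.   ] gap 91.9 shift cm [13.89 10.25  0.79] turn -0.004
25 [258. 153.] 4370 31.5 [ 614.4 -191.    54.9]
68 [255. 173.] 2738 74.5 [ 614.9 -194.    29.8]
top 70 [294. 135.] 41 77.7 [664.7 -21.3  22.6]
top 70 [362. 148.] 342 73.6 [ 615.5 -194.    30.1]
top 70 [295. 167.] 52 78.1 [579.8 -24.   26.8]
top 138 [299. 119.] 242 150.7 [670.5 -23.3  21.6]
top 138 [301. 154.] 161 150.4 [581.3 -24.8  16.7]
side 70 [267. 129.] 131 73.3 [ 614.8 -192.1   31.4]
side 70 [228. 151.] 65 78.0 [666.3 -17.8  23.8]
side 70 [255. 159.] 86 78.0 [576.7 -16.2  26. ]
side 138 [228. 129.] 123 148.6 [668.6 -19.1  21.3]
side 138 [255. 136.] 92 148.2 [579.4 -21.1  17.4]
wrist 70 [355.  34.] 429 78.8 [580.4 -31.5  26.2]
wrist 70 [415.  99.] 383 78.1 [666.5 -27.3  23.2]
wrist 70 [256. 176.] 2769 74.6 [ 614.6 -194.1   29.7]
wrist 138 [410.  13.] 1492 151.3 [581.5 -25.8  16.6]
wrist 138 [482. 104.] 3243 151.5 [669.8 -24.2  21.5]
```

drive_tool(rows=[1.0,0.7,0,0,1,2.0,1.5,0,0,1,2.5,1.8,0,0,1,2.5,1.8,0,0,1,2.4,1.8,0,0,1,2.0,1.5,0,0,1,1.0,0.8,0,0,1,0.5,0.35,0,0,1,0,0,0,0,1,0,0,0,0,1])

```text
time: 29.0
tool_pos: [579.4, -24.9, 215.0]
tcp_rot: [-1.124, -2.934, 0.001]
contact_force: [1.4, -1.0, -0.8]
finger_gap: 91.8
grasp_force: 0.0
```

```bash
python3 - <<'E'
from h import *
left([580.6,-23.8,101])
E
```

```text
t 29.0 tcp [579.4 -24.9 215. ] tilt [-0.    -0.001 -1.   ] gap 91.8 shift cm [-1.00e-02  1.70e-01  1.14e+01] turn -0.006
```

drive_tool(rows=[0,0.1,1.0,0,1,0,0,2,0,1,0,0,2.2,0,1,0,0,2.2,0,1,0,0,2,0,1,0,0,1.2,0,1,0,0,0.8,0,1,0,0,0,0,1,0,0,0,0,0,0,0,0,0,-1], squeeze=20)

```text
time: 29.83
tool_pos: [580.9, -22.8, 102.3]
tcp_rot: [1.123, 2.932, 0.001]
contact_force: [-0.6, -0.2, 1.2]
finger_gap: 82.8
grasp_force: 0.0
```

drive_tool(rows=[0,0,0,0,-1,0,0,0,0,-1,0,0,0,0,-1,0,0,0,0,-1,0,0,0,0,-1,0,0,0,0,-1,0,0,0,0,-1,0,0,0,0,-1,0,0,0,0,-1,0,0,0,0,-1])

```text
time: 30.67
tool_pos: [580.0, -22.8, 101.3]
tcp_rot: [1.122, 2.934, 0.0]
contact_force: [1.3, 1.3, 0.6]
finger_gap: 33.4
grasp_force: 20.0
```

```bash
python3 - <<'E'
from h import *
left([500.1,265.7,170])
E
```

```text
t 30.67 tcp [580.  -22.8 101.3] tilt [ 0.  0. -1.] gap 33.4 shift cm [25.2  16.15 -6.86] turn -0.005
```

drive_tool(rows=[0,0,-0.7,0,-1,0,0,-1.4,0,-1,0,0,-1.6,0,-1,0,0,-1.6,0,-1,0,0,-1.2,0,-1,0.7,0.5,-0.5,0,-1,1.5,1.0,0,0,-1,2.2,1.4,0,0,-1,2.5,1.6,0,0,-1,2.5,1.6,0,0,-1])

```text
time: 31.5
tool_pos: [549.8, 86.5, 171.4]
tcp_rot: [-1.124, -2.933, 0.0]
contact_force: [0.6, -0.3, -1.0]
finger_gap: 33.5
grasp_force: 20.0
```

drive_tool(rows=[2.5,1.6,0,0,-1,2.5,1.6,0,0,-1,2.5,1.6,0,0,-1,2.5,1.6,0,0,-1,2.3,1.4,0,0,-1,1.7,1.1,0,0,-1,1.2,0.7,0,0,-1,0.7,0.4,0,0,-1,0,0,0,0,-1,0,0,0,0,-1])

```text
time: 32.33
tool_pos: [498.8, 265.7, 171.3]
tcp_rot: [1.121, 2.934, -0.001]
contact_force: [0.0, -0.5, -1.1]
finger_gap: 33.0
grasp_force: 20.0
```

```bash
python3 - <<'E'
from h import *
left([499.2,266.5,98])
E
```

```text
t 32.33 tcp [498.8 265.7 171.3] tilt [-0.    -0.001 -1.   ] gap 33.0 shift cm [0.02 0.09 7.33] turn -0.004
```

drive_tool(rows=[0,0.05,1.5,0,-1,0,0,1.8,0,-1,0,0,1.6,0,-1,0,0,1.2,0,-1,0,0,0.8,0,-1,0,0,0.4,0,-1,0,0,0,0,-1,0,0,0,0,-1,0,0,0,0,-0.5,0,0,0,0,0])

```text
time: 33.17
tool_pos: [499.7, 266.4, 98.7]
tcp_rot: [1.123, 2.934, 0.001]
contact_force: [-0.7, 0.0, 0.0]
finger_gap: 36.4
grasp_force: 0.0
```

drive_tool(rows=[0,0,0,0,0.5,0,0,0,0,1,0,0,0,0,1,0,0,0,0,1,0,0,0,0,1,0,0,0,0,1,0,0,-2,0,1,0,0,-3.5,0,1,0,0,-3.5,0,1,0,0,-2.5,0,1])

```text
time: 34.0
tool_pos: [499.6, 267.2, 216.0]
tcp_rot: [1.121, 2.934, 0.003]
contact_force: [2.1, 1.1, -0.0]
finger_gap: 91.2
grasp_force: 0.0
```

```bash
python3 - <<'E'
from h import *
left([670.6,-23.9,213])
E
```

```text
t 34.0 tcp [499.6 267.2 216. ] tilt [ 0.002  0.001 -1.   ] gap 91.2 shift cm [-32.15 -10.29   0.29] turn -0.004
```

drive_tool(rows=[-1.5,-0.5,0,0,1,-2.7,-0.85,0,0,1,-2.7,-0.85,0,0,1,-2.7,-0.85,0,0,1,-2.7,-0.85,0,0,1,-2.7,-0.85,0,0,1,-2.7,-0.85,0,0,1,-2.7,-0.85,0,0,1,-2.7,-0.85,0,0,1,-2.7,-0.85,0,0,1])

```text
time: 34.83
tool_pos: [637.5, 32.0, 213.3]
tcp_rot: [-1.123, -2.934, 0.0]
contact_force: [0.4, 0.9, -0.1]
finger_gap: 91.7
grasp_force: 0.0
```

drive_tool(rows=[-2.7,-0.85,0,0,1,-2.0,-0.7,0,0,1,-1.1,-0.4,0,0,1,-0.5,-0.2,0,0,1,0,0,0,0,1,0,0,0,0,1,0,0,0,0,1,0,0,0,0,1,0,0,0,0,1,0,0,0,0,1])

```text
time: 35.67
tool_pos: [669.4, -23.7, 213.6]
tcp_rot: [1.12, 2.935, -0.0]
contact_force: [-0.5, 0.9, -0.2]
finger_gap: 91.9
grasp_force: 0.0
```

```bash
python3 - <<'E'
from h import *
left([670.6,-23.9,96])
for n in("top","side"):
    im,X=cloud(n);z=X[...,2]
    for c,P in comps(X,(z>125)&(z<160)&(X[...,0]>400)&(X[...,0]<600)&(X[...,1]>180)&(X[...,1]<380),40): print(n,c,len(P),P[:,2].mean().round(1),circ(P))
E
```

```text
t 35.67 tcp [669.4 -23.7 213.6] tilt [ 0. -0. -1.] gap 91.9 shift cm [-0.1   0.07 11.76] turn -0.003
top [182. 189.] 180 145.3 [501.  263.8  17.5]
top [159. 216.] 633 146.1 [438.5 317.1  32.1]
side [232. 207.] 198 141.7 [499.3 266.9  16.7]
side [246. 231.] 693 143.8 [437.3 320.9  32.6]
```

Bottle is back within 1 mm. Now the slim can.

drive_tool(rows=[-0.05,0.05,1.0,0,1,0,0,2,0,1,0,0,2.2,0,1,0,0,2.2,0,1,0,0,2,0,1,0,0,1.5,0,1,0,0,0.8,0,1,0,0,0,0,1,0,0,0,0,0,0,0,0,0,-1])

```text
time: 36.6
tool_pos: [671.3, -24.3, 97.6]
tcp_rot: [1.122, 2.933, 0.002]
contact_force: [0.4, -0.2, 0.6]
finger_gap: 82.8
grasp_force: 0.0
```

drive_tool(rows=[0,0,0,0,-1,0,0,0,0,-1,0,0,0,0,-1,0,0,0,0,-1,0,0,0,0,-1,0,0,0,0,-1,0,0,0,0,-1,0,0,0,0,-1,0,0,0,0,-1,0,0,0,0,-1])

```text
time: 37.43
tool_pos: [670.4, -24.6, 96.4]
tcp_rot: [1.122, 2.934, 0.0]
contact_force: [0.2, -0.9, 0.7]
finger_gap: 42.4
grasp_force: 20.0
```

```bash
python3 - <<'E'
from h import *
left([561.4,208.2,166])
E
```

```text
t 37.43 tcp [670.4 -24.6  96.4] tilt [ 0. -0. -1.] gap 42.4 shift cm [23.66 10.06 -6.96] turn -0.005
```

drive_tool(rows=[0,0,-0.7,0,-1,0,0,-1.4,0,-1,0,0,-1.6,0,-1,0,0,-1.6,0,-1,0,0,-1.2,0,-1,0.8,0.3,-0.5,0,-1,1.4,0.6,0,0,-1,2.0,0.9,0,0,-1,2.4,1.0,0,0,-1,2.4,1.0,0,0,-1])

```text
time: 38.27
tool_pos: [626.7, 65.7, 165.7]
tcp_rot: [-1.122, -2.933, 0.0]
contact_force: [-0.3, 0.8, -1.3]
finger_gap: 42.2
grasp_force: 20.0
```

drive_tool(rows=[2.4,1.0,0,0,-1,2.4,1.0,0,0,-1,2.4,1.0,0,0,-1,2.4,1.0,0,0,-1,2.0,0.9,0,0,-1,1.4,0.6,0,0,-1,1.0,0.5,0,0,-1,0.6,0.3,0,0,-1,0,0,0,0,-1,0,0,0,0,-1])

```text
time: 39.1
tool_pos: [562.0, 207.7, 166.1]
tcp_rot: [1.122, 2.934, -0.001]
contact_force: [0.5, 0.4, -1.3]
finger_gap: 42.6
grasp_force: 20.0
```

```bash
python3 - <<'E'
from h import *
left([561.2,208.4,93.1])
E
```

```text
t 39.1 tcp [562.  207.7 166.1] tilt [-0.    -0.001 -1.   ] gap 42.6 shift cm [0.11 0.01 7.3 ] turn -0.005
```

drive_tool(rows=[0.1,0,1.5,0,-1,0,0,1.8,0,-1,0,0,1.6,0,-1,0,0,1.2,0,-1,0,0,0.8,0,-1,0,0,0.4,0,-1,0,0,0,0,-1,0,0,0,0,-1,0,0,0,0,-0.5,0,0,0,0,0])

```text
time: 39.93
tool_pos: [561.8, 208.9, 93.9]
tcp_rot: [1.122, 2.933, 0.001]
contact_force: [-0.2, 0.2, 0.1]
finger_gap: 44.8
grasp_force: 0.0
```

drive_tool(rows=[0,0,0,0,0.5,0,0,0,0,1,0,0,0,0,1,0,0,0,0,1,0,0,0,0,1,0,0,0,0,1,0,0,-2,0,1,0,0,-3.5,0,1,0,0,-3.5,0,1,0,0,-2.5,0,1])

```text
time: 40.77
tool_pos: [561.7, 209.6, 211.1]
tcp_rot: [1.121, 2.933, 0.003]
contact_force: [1.3, -0.4, 0.6]
finger_gap: 91.8
grasp_force: 0.0
```

drive_tool(rows=[-2,-0.8,-2,0,1,-3,-1,0,0,1,-3,-1,0,0,1,-3,-1,0,0,1,-2,-0.8,0,0,1,0,0,0,0,1,0,0,0,0,1,0,0,0,0,1,0,0,0,0,1,0,0,0,0,1])

```text
time: 41.6
tool_pos: [626.7, 89.6, 228.6]
tcp_rot: [1.118, 2.936, 0.001]
contact_force: [-0.2, -0.4, -0.2]
finger_gap: 91.8
grasp_force: 0.0
```

```bash
python3 - <<'E'
from h import *
left([561.2,208.4,93.1])
for n in("top","side"):
    im,X=cloud(n);z=X[...,2]
    for nm,lo,hi in(("tall",125,160),("mid",52,68),("pot",70,86),("tape",19,29)):
        for c,P in comps(X,(z>lo)&(z<hi)&(X[...,0]>330)&(X[...,0]<680)&(X[...,1]>-250)&(X[...,1]<380),50): print(n,nm,c,len(P),P[:,2].mean().round(1),circ(P))
    if n=="side": cv2.imwrite("pics/s8.png",im[:,:,::-1])
E
```

```text
t 41.6 tcp [626.7  89.6 228.6] tilt [ 0.  0. -1.] gap 91.8 shift cm [12.79  4.51 13.55] turn -0.002
top tall [205. 165.] 274 145.5 [561.1 208.   21.5]
top tall [182. 190.] 185 145.0 [501.1 263.2  16.9]
top tall [159. 216.] 633 146.1 [438.3 316.9  32.1]
top mid [161. 194.] 354 58.6 [504.2 332.6  29.2]
top pot [189. 199.] 65 79.7 [500.8 262.9  26.6]
top tape [346. 195.] 1253 26.5 [ 491.6 -158.6   91. ]
top tape [335. 241.] 1591 26.4 [ 373.8 -135.5  118.9]
top tape [273. 235.] 629 23.5 [396.6  43.1  52. ]
side tall [222. 186.] 257 141.9 [558.8 212.2  21.9]
side tall [233. 207.] 197 142.0 [498.9 267.3  16.6]
side tall [246. 231.] 703 143.6 [437.3 321.3  32.4]
side mid [267. 136.] 73 59.8 [ 612.8 -187.6   29.6]
side mid [220. 214.] 53 60.2 [560.4 227.3  16.6]
side mid [218. 250.] 407 58.0 [503.3 335.9  29.3]
side mid [246. 262.] 121 60.0 [434.7 326.8  29.7]
side pot [267. 129.] 132 73.3 [ 613.5 -192.1   31.7]
side pot [220. 208.] 57 78.4 [558.7 228.8  15.6]
side pot [227. 230.] 54 78.4 [508.3 284.1  17.1]
side pot [246. 257.] 123 78.2 [434.1 328.2  29.2]
side tape [312. 166.] 1389 26.4 [ 433.6 -136.   147.5]
side tape [303. 202.] 419 23.0 [394.8  45.8  53.5]
side tape [219. 266.] 67 24.1 [498.1 344.8  27.2]
side tape [246. 272.] 63 23.6 [432.4 331.3  28. ]
```

View pics/s8.png

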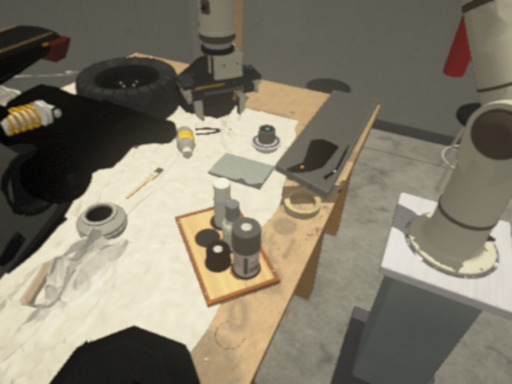

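All three containers are upright on their pads around (221,200)–(246,250). The pot is on the turntable at (266,135), the can cap and tape roll are where they were, and the arm is clear.

```bash
python3 -c "
from plant import manip
print(manip.finish_job())"
```

```text
the job is handed in; nothing more can be done
None
```

I handed the job in after about 42 s of robot time. The cameras show the pot upright on the turntable about 3 mm off centre, the bottle and slim can back within about 2 mm of where they stood, and the spray can, can cap and tape roll unmoved. The hand-in returned no verdict.

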